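# Find the binding valve of a vacuum manifold and blank its port

### The job

One of the three valves of this vacuum manifold has begun to bind. Push each lever clockwise towards shut, feeling for resistance: leave the two that turn right round fully shut, but do not force the one that binds (never more than 20 N on a lever, so push it and do not grip it) - push it back to fully open, and stop that valve's port with the rubber stopper, upright and pressed down until its head sits on the rim. Leave the beaker and the timer where they are.

Things in the scene. Friction and masses are not known exactly. Their poses are not given: they have to be found in the camera images.
- manifold: three-place vacuum manifold fixed to the bench: base plate 145 x 285 x 6 mm, steel header tube (30 mm dia, top 55 mm high, 45 mm beyond the valve stems) and three ball valves 110 mm apart, each with a lever on top and a cup-shaped port 55 mm in front of its stem. Origin on the bench under the middle stem; x from ports to header (away from the robot), y left along the header
- lever_1 (a joint): left-hand (largest y) valve's lever: 0 = fully open, on its stop, pointing to the manifold's +x; grows clockwise from above; 1.57 = fully shut, on its stop, pointing to -y. Found at 0.15 to 0.4. Stays where left. A sound one resists evenly (1 to 5 N at the grip). In just one of the three, unseen which, the push climbs by some 2 N/mm from somewhere between 0.55 and 1.1 on; backwards it is free
- lever_2 (a joint): middle valve's lever: 0 = fully open, on its stop, pointing to the manifold's +x; grows clockwise from above; 1.57 = fully shut, on its stop, pointing to -y. Found at 0.15 to 0.4. Stays where left. A sound one resists evenly (1 to 5 N at the grip). In just one of the three, unseen which, the push climbs by some 2 N/mm from somewhere between 0.55 and 1.1 on; backwards it is free
- lever_3 (a joint): right-hand (smallest y) valve's lever: 0 = fully open, on its stop, pointing to the manifold's +x; grows clockwise from above; 1.57 = fully shut, on its stop, pointing to -y. Found at 0.15 to 0.4. Stays where left. A sound one resists evenly (1 to 5 N at the grip). In just one of the three, unseen which, the push climbs by some 2 N/mm from somewhere between 0.55 and 1.1 on; backwards it is free
- pivot_1 (a point): point on the stem axis of the left-hand (largest y) valve at the mid-height of its lever's grip, 86 mm above the bench
- grip_1 (a point): middle of the black grip of the left-hand (largest y) lever, 58 mm from the stem axis; the grip runs from 33 to 79 mm from the axis, is 13 mm wide and 18 mm high, 77 to 95 mm above the bench; below it is free down to the header
- port_1 (a point): centre of the open mouth (rim) of the left-hand (largest y) valve's port, 85 mm above the bench: a steel cup, bore 28.4 mm, 26 mm deep, outside 35.6 mm
- pivot_2 (a point): point on the stem axis of the middle valve at the mid-height of its lever's grip, 86 mm above the bench
- grip_2 (a point): middle of the black grip of the middle lever, 58 mm from the stem axis; the grip runs from 33 to 79 mm from the axis, is 13 mm wide and 18 mm high, 77 to 95 mm above the bench; below it is free down to the header
- port_2 (a point): centre of the open mouth (rim) of the middle valve's port, 85 mm above the bench: a steel cup, bore 28.4 mm, 26 mm deep, outside 35.6 mm
- pivot_3 (a point): point on the stem axis of the right-hand (smallest y) valve at the mid-height of its lever's grip, 86 mm above the bench
- grip_3 (a point): middle of the black grip of the right-hand (smallest y) lever, 58 mm from the stem axis; the grip runs from 33 to 79 mm from the axis, is 13 mm wide and 18 mm high, 77 to 95 mm above the bench; below it is free down to the header
- port_3 (a point): centre of the open mouth (rim) of the right-hand (smallest y) valve's port, 85 mm above the bench: a steel cup, bore 28.4 mm, 26 mm deep, outside 35.6 mm
- stopper: dark rubber stopper standing on the bench left of the manifold: plug 22 mm long, 25.6 mm dia under the head and 19 mm at the foot; round head 38 mm dia, 20 mm high; 42 mm in all. Origin at the centre of its foot, z up. Home in a port the head rests on the rim, the foot 22 mm below it. Hold it by the head with the fingertips above the head's lower edge: the cup is nearly as wide
- beaker: low clear glass beaker, 53 mm across, 69 mm high, beyond the stopper; a bystander; origin at the centre of its underside
- timer: white digital timer, 62 x 64 x 19 mm, nearer the robot than the stopper; a bystander; origin at the centre of its underside
Things that resemble listed ones, but are neither listed nor needed, are in the scene too. Of the things shaped like the stopper, the rubber one is meant.

How it is judged:
At the end, for the whole second after the job is handed in: Two levers are fully shut (past 1.45 rad); the one that binds is fully open (under 0.1 rad); the stopper stands at rest in that valve's port, within 6 mm of its centre, upright within 0.12 rad and with its foot at least 19.5 mm below the rim (head on the rim within 2.5 mm) (((value of joint lever_1 below 0.1 rad and value of joint each of lever_2, lever_3 above 1.45 rad and horizontal distance between stopper and port_1 below 0.006 m and z of stopper in the frame of port_1 below -0.0195 m and angle between stopper's own z axis and vertical below 0.12 rad and linear speed of stopper below 0.02 m/s) or (value of joint lever_2 below 0.1 rad and value of joint each of lever_1, lever_3 above 1.45 rad and horizontal distance between stopper and port_2 below 0.006 m and z of stopper in the frame of port_2 below -0.0195 m and angle between stopper's own z axis and vertical below 0.12 rad and linear speed of stopper below 0.02 m/s) or (value of joint lever_3 below 0.1 rad and value of joint each of lever_1, lever_2 above 1.45 rad and horizontal distance between stopper and port_3 below 0.006 m and z of stopper in the frame of port_3 below -0.0195 m and angle between stopper's own z axis and vertical below 0.12 rad and linear speed of stopper below 0.02 m/s))); the robot touches nothing.
It fails at once if a lever is pushed with more than 20 N (contact force between any of the arm, the fingers and lever_1 above 20 N or contact force between any of the arm, the fingers and lever_2 above 20 N or contact force between any of the arm, the fingers and lever_3 above 20 N).
It fails at once if the beaker or the timer is moved by more than 20 mm (distance of any of beaker, timer from where it was at the start of the episode above 0.02 m).
It also fails if it takes over 72 s, if anything falls off the work surface, if the arm or the gripper's body presses on something with over 40 N, if the wrist force passes 120 N, or if a joint passes its speed limit or range.

### The arm

A 7-joint arm with a two-finger parallel gripper is mounted at the origin on a cart in front of the work surface, level with it; the furniture and walls round the work are solid. World frame = base frame: x ahead of the robot, y to its left, z up, the work surface at z = 0. Lengths are in m, angles in rad, forces in N, time in s.
With the tool pointing down it reaches from about 0.425 to 0.825 m from the base axis. Payload 3.6 kg.
Tool frame: the origin (TCP) lies where the fingers leave the gripper's body, on its centre line; the fingertips stand 73 mm ahead of it and the grasp point (between the pads) lies 54 mm ahead of it; z points along the fingers, y is the line along which they close (so a half turn about z gives the same grasp; the last joint's range is limited). The gripper opens to 85 mm and grips with 20 to 120 N. Pads are 22 mm wide; open, the fingers measure 114 mm over their backs; the gripper's body (76 mm by 85 mm) begins 54 mm behind the grasp point. The pads swing forward as they close: fully open they stand 13 mm farther back than shut.
Start: joints at [-1.308, 0.615, -0.013, 1.423, 0.008, 1.103, -0.04], TCP at [0.185, 0.623, 0.304] pointing down, gripper open.
Joint ranges: [-3.12, 3.12], [-0.3, 2.06], [-1.34, 1.32], [0.26, 2.42], [-1.36, 4.5], [0.01, 1.98], [-2.84, 2.84]. Speed limits (rad/s): [2.79, 2.79, 3.14, 3.14, 3.14, 3.14, 3.14].

### API

Orientations are given as a unit quaternion [x, y, z, w].
In Python, from station import arm, snapshot, camera_info, ticket gives the robot as it stands. Calls block until the motion is done:
- arm.movep(position, orientation): joint-space move of the TCP to a pose.
- arm.line_to(position, velocity=0.15, ori=None): straight line of the TCP; ori=None keeps the orientation; velocity is the mean speed in m/s.
- arm.move_j(angles): joint-space move.
- arm.move_gripper(opening, effort=None): opening from 0.0 (shut) to 1.0 (fully open); effort is the grip in N (None keeps the last); returns when the fingers have stopped.
- arm.pause(seconds).
- arm.ik(position, orientation): joint angles nearest the present ones, or None.
- snapshot(name): name is "scene" or "side" or "wrist"; returns the picture (420x560x3 uint8, blue, green, red); there is no depth.
- camera_info(name): a dict with "fx", "fy", "cx", "cy" (pixels), "dist_coeffs" ([k1, k2, p1, p2, k3] as OpenCV has them; the pictures are not rectified), "R" (3x3) and "t" (3): a world point X has camera coordinates R X + t; the wrist camera has in their place "T_tool_cam" (4x4, takes a point from camera to tool coordinates, whose origin is the TCP and whose axes are the flange's). Camera axes: x right, y down, z forward; pixel columns grow to the right and rows downward; lengths in m; the calibration is good to about 2 mm. A picture is of the moment at which its call begins: read the wrist's pose just before it. camera_info takes no time and is no camera call.
A pose or a line that the arm cannot do raises arm.MotionError and nothing moves.
- ticket.finish_job(): hands the job in; it is judged then, once.
Readings, each from a call of its own:
- arm.read_time(): time.
- arm.read_joint_positions(): joint angles.
- arm.read_dq(): joint speeds.
- arm.read_effort(): joint torques, N m.
- arm.read_tool_pos(): TCP position.
- arm.read_eef_rot(): TCP orientation.
- arm.read_ft_force(): force on the tool from outside, world axes, zero at the start.
- arm.read_wrist_torque(): the same for the moment, N m.
- arm.read_opening(): opening from 0.0 (shut) to 1.0 (fully open).
- arm.read_finger_force(): force on a finger pad.
Only numpy, scipy, OpenCV 4.12 (cv2) and the standard library are available. Lean on these libraries where they do the work, as an engineer would, in place of code of your own. Each camera call takes 0.05 s, during which the arm holds its last target. There are 200 camera calls.

## Working session

There is one attempt and no reset: what is moved stays moved. The work goes in short steps, each a Python script; the robot and the scene stay as the last script left them, time stands still between calls to the robot, and variables do not carry over. Pictures are saved under pics/ and viewed, at most 10 in all, crops included, and the job is handed in when it is done.

```bash
mkdir -p pics; ls; python3 - <<'E'
from station import arm, snapshot, camera_info
import cv2
for n in("scene","side"):
    cv2.imwrite(f"pics/{n}0.png",cv2.resize(snapshot(n),(784,588)))
for n in("scene","side","wrist"): print(n,camera_info(n))
print(arm.read_tool_pos(),arm.read_eef_rot(),arm.read_time(),arm.read_ft_force())
E
```

```text
pics
scene {'fx': 428.4182218720908, 'fy': 428.4182218720908, 'cx': 286.073066542803, 'cy': 203.61995395563332, 'dist_coeffs': array([-0.10614258,  0.        ,  0.        ,  0.        ,  0.        ]), 'R': array([[-0.84920806, -0.52792307,  0.01195471],
       [-0.21683915,  0.32798276, -0.91946076],
       [ 0.4814836 , -0.78340574, -0.39299999]]), 't': array([0.56879587, 0.11404718, 0.88283677])}
side {'fx': 422.3721669751302, 'fy': 422.3721669751302, 'cx': 278.9010936796197, 'cy': 218.69269838446922, 'dist_coeffs': array([-0.08215081,  0.        ,  0.        ,  0.        ,  0.        ]), 'R': array([[-0.99978302,  0.02076947, -0.00159477],
       [ 0.00906831,  0.3650403 , -0.93094755],
       [-0.01875313, -0.93076002, -0.36514944]]), 't': array([0.50156497, 0.00317608, 1.10225403])}
wrist {'fx': 318.4146670842691, 'fy': 318.4146670842691, 'cx': 284.20813738540954, 'cy': 207.60460997069248, 'dist_coeffs': array([0.00711584, 0.        , 0.        , 0.        , 0.        ]), 'T_tool_cam': array([[-1.71052195e-04, -9.45976073e-01, -3.24236396e-01,
         8.43145487e-02],
       [ 9.99999691e-01, -4.10625845e-04,  6.70467858e-04,
        -7.74752096e-04],
       [-7.67386396e-04, -3.24236181e-01,  9.45975851e-01,
        -7.03016123e-02],
       [ 0.00000000e+00,  0.00000000e+00,  0.00000000e+00,
         1.00000000e+00]])}
[0.18492263 0.62258481 0.30284623] [ 1.43816359e-01  9.89603687e-01 -1.17281573e-03 -1.51221579e-04] 0.1 [ 0.74386289 -0.05782828 -0.50108205]
```

View pics/scene0.png

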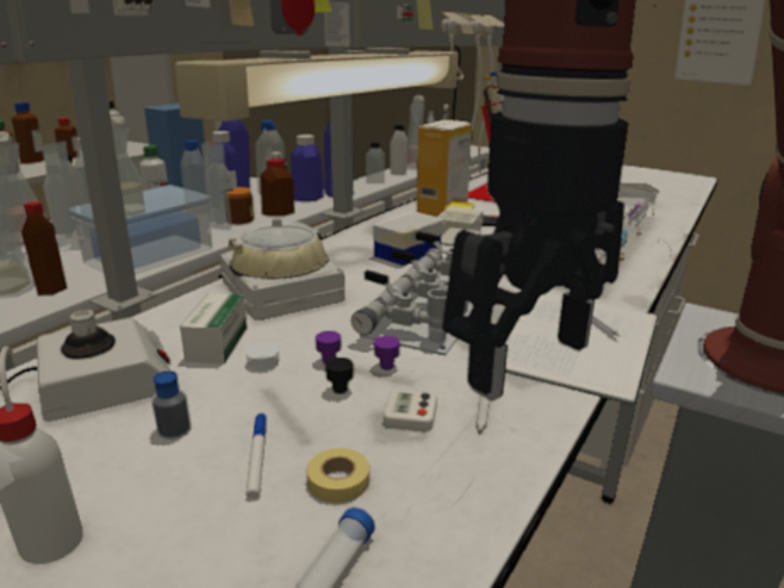

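View pics/side0.png

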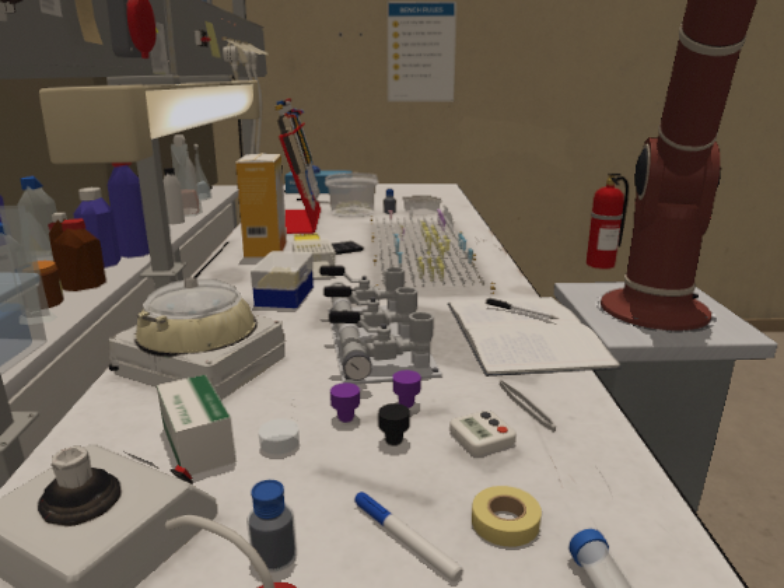

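```bash
cat > h.py <<'E'
from station import arm, snapshot, camera_info, ticket
import numpy as np, cv2
from scipy.spatial.transform import Rotation as Ro
def ray(cam,uv,pose=None):
    """camera centre and unit ray in world; pose=(p,q) for wrist"""
    i=camera_info(cam); K=np.array([[i['fx'],0,i['cx']],[0,i['fy'],i['cy']],[0,0,1.]])
    x=cv2.undistortPoints(np.array([[uv]],float),K,np.array(i['dist_coeffs']))[0,0]
    d=np.array([x[0],x[1],1.])
    if cam=='wrist':
        p,q=pose; R=Ro.from_quat(q).as_matrix(); T=i['T_tool_cam']
        c=R@T[:3,3]+p; d=R@T[:3,:3]@d
    else:
        c=-i['R'].T@i['t']; d=i['R'].T@d
    return c,d/np.linalg.norm(d)
def plane(cam,uv,z,pose=None):
    c,d=ray(cam,uv,pose); return c+d*(z-c[2])/d[2]
def tri(rays):
    A=sum(np.eye(3)-np.outer(d,d) for c,d in rays); b=sum((np.eye(3)-np.outer(d,d))@c for c,d in rays)
    X=np.linalg.solve(A,b); return X,[np.linalg.norm(np.cross(X-c,d)) for c,d in rays]
def down(yaw):
    "tool down; finger line (tool y) at angle yaw from world +Y"
    return (Ro.from_euler('z',yaw)*Ro.from_quat([0,1,0,0])).as_quat()
E
python3 - <<'E'
from h import *
for n,uv,z in [('p1',(421,316),.085),('p2',(407,293),.085),('p3',(394,272),.085),('stop',(394,411),.042),('timer',(482,432),.01),('white',(279,440),.0)]:
    print(n,plane('side',np.array(uv)/1.4,z).round(3))
m=plane('side',np.array((407,293))/1.4,.085)+[.05,0,0]
for k,(dx,dy,z) in enumerate([(-.08,.12,.36),(-.08,-.02,.36)]):
    arm.movep([m[0]+dx,m[1]+dy,z],down(0)); arm.pause(.3)
    p,q=arm.read_tool_pos(),arm.read_eef_rot(); im=snapshot('wrist')
    np.savez(f'w{k}.npz',p=p,q=q,im=im); cv2.imwrite(f'pics/w{k}.png',cv2.resize(im,(784,588))); print(p,q)
print(arm.read_time())
E
```

```text
p1 [0.463 0.235 0.085]
p2 [0.478 0.139 0.085]
p3 [0.496 0.032 0.085]
stop [0.506 0.42  0.042]
timer [0.401 0.418 0.01 ]
white [0.644 0.415 0.   ]
[0.44813516 0.2598455  0.3598757 ] [-5.22373630e-04  9.99999859e-01  9.70433682e-06 -9.94377443e-05]
[0.44830919 0.12043533 0.35984811] [-1.18293186e-03  9.99999288e-01  9.79389553e-05 -1.25877371e-04]
3.075
```

View pics/w0.png

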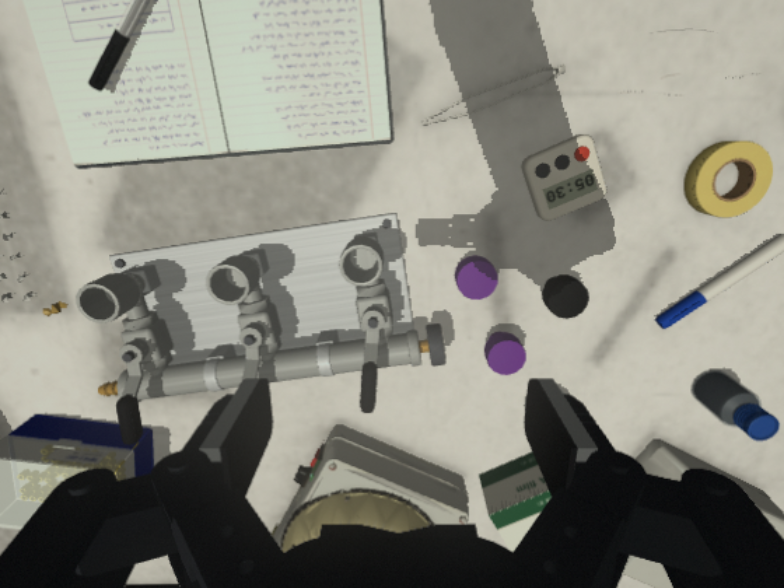

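View pics/w1.png

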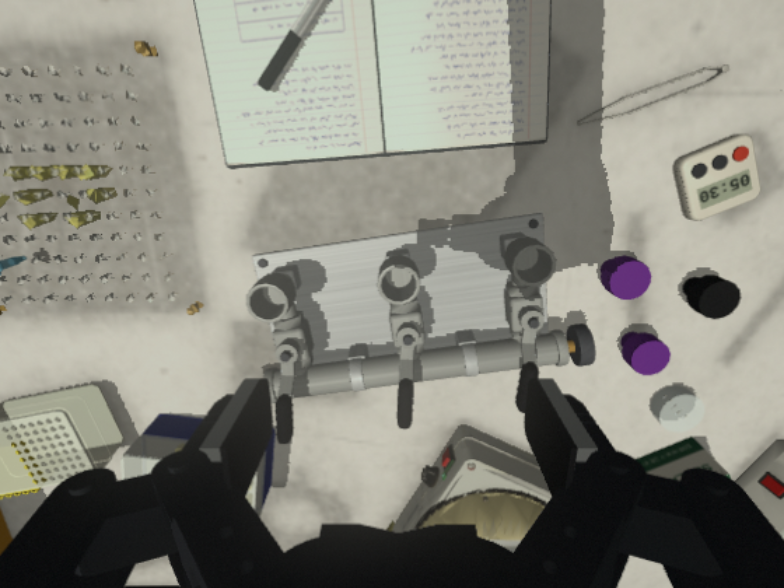

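```bash
python3 - <<'E'
from h import *
W=[np.load(f'w{k}.npz') for k in(0,1)]; P=[(w['p'],w['q']) for w in W]
pts={'port1':((361,263),(530,262)),'port2':((232,282),(401,283)),'port3':((100,300),(270,300)),
'nut1':((372,321),(531,321)),'nut2':((250,340),(407,339)),'nut3':((130,354),(287,355)),
'stop':((566,296),(715,297)),'purpA':((477,278),(628,278)),'purpB':((506,353),(645,353)),'timer':((566,175),(717,177)),
'tip1':((369,408),(527,408)),'tip3':((131,440),(285,440))}
X={}
for n,uv in pts.items():
    X[n],e=tri([ray('wrist',np.array(u)/1.4,p) for u,p in zip(uv,P)]); print(n,X[n].round(4),np.round(e,4))
print('tip2',plane('wrist',np.array((405,424))/1.4,.086,P[1]))
print('white',plane('wrist',np.array((676,406))/1.4,.02,P[1]))
print('side stop',plane('side',np.array((394,411))/1.4,.042))
# manifold fit: known offsets, 2D
A=np.array([X[f'port{i}'][:2] for i in(1,2,3)]+[X[f'nut{i}'][:2] for i in(1,2,3)])
M=np.array([[-.055,.11],[-.055,0],[-.055,-.11],[0,.11],[0,0],[0,-.11]])
a,m=A.mean(0),M.mean(0); C=(M-m).T@(A-a); th=np.arctan2(C[0,1]-C[1,0],C[0,0]+C[1,1])
R=np.array([[np.cos(th),-np.sin(th)],[np.sin(th),np.cos(th)]]); o=a-R@m
print('yaw',th,'o',o,'res',(A-(M@R.T+o)).round(4))
for i in(1,3):
    d=R.T@(X[f'tip{i}'][:2]-o)-[0,(2-i)*.11]; print('lever',i,np.arctan2(-d[1],d[0]),np.hypot(*d))
d=R.T@(plane('wrist',np.array((405,424))/1.4,.086,P[1])[:2]-o); print('lever2',np.arctan2(-d[1],d[0]),np.hypot(*d))
E
```

```text
port1 [0.4609 0.2291 0.0748] [0.0004 0.0004]
port2 [0.4767 0.1228 0.08  ] [0.0004 0.0004]
port3 [0.4903 0.015  0.0852] [0.0001 0.0001]
nut1 [0.5154 0.2369 0.0693] [0. 0.]
nut2 [0.5331 0.1285 0.0698] [0.0004 0.0004]
nut3 [0.5463 0.0218 0.0731] [0.0006 0.0006]
stop [0.5044 0.4174 0.0358] [0.0003 0.0003]
purpA [0.4861 0.3327 0.0366] [0.0001 0.0001]
purpB [0.5677 0.3682 0.0271] [0.0002 0.0002]
timer [0.3971 0.4151 0.005 ] [0.0009 0.0009]
tip1 [0.5888 0.2342 0.092 ] [0.0001 0.0001]
tip3 [0.623  0.0183 0.0912] [0.0002 0.0002]
tip2 [0.60986578 0.12700088 0.086     ]
white [0.6336005  0.41661683 0.02      ]
side stop [0.50621414 0.42007161 0.042     ]
yaw 0.13767644329357687 o [0.53101451 0.12947241] res [[-0.0005 -0.0017]
 [ 0.0002  0.0009]
 [-0.0014  0.002 ]
 [-0.0005 -0.0015]
 [ 0.0021 -0.001 ]
 [ 0.0001  0.0013]]
lever 1 0.19546011634098076 0.0730450903494134
lever 3 0.16677880243358378 0.07693491565841498
lever2 0.1690103868083641 0.07888999415639007
```

```bash
python3 - <<'E'
from h import *
from scipy.optimize import least_squares
W=[np.load(f'w{k}.npz') for k in(0,1)]; P=[(w['p'],w['q']) for w in W]
px={0:[(361,263),(232,282),(100,300)],1:[(530,262),(401,283),(270,300)]}
rays=[(j,*ray('wrist',np.array(u)/1.4,P[k])) for k in px for j,u in enumerate(px[k])]
side=[(j,*ray('side',np.array(u)/1.4)) for j,u in enumerate([(421,316),(407,293),(394,272)])]
def f(v,rs):
    x,y,t,z=v; c,s=np.cos(t),np.sin(t); r=[]
    for j,C,d in rs:
        m=np.array([-.055,.11-.11*j]); X=np.array([x+c*m[0]-s*m[1],y+s*m[0]+c*m[1],z]); r+=list(np.cross(X-C,d))
    return np.array(r)
for rs in(rays,rays+side):
    s=least_squares(f,[.53,.13,.14,.085],args=(rs,)); print(s.x.round(4),np.abs(s.fun).max())
s=least_squares(lambda v:f([*v,.085],rays+side),[.53,.13,.14]); print(s.x.round(4),np.abs(s.fun).max())
x,y,t=s.x; o=np.array([x,y]); R=np.array([[np.cos(t),-np.sin(t)],[np.sin(t),np.cos(t)]])
for n,k,u,z in [(1,0,(369,408),.086),(1,1,(527,408),.086),(2,1,(405,424),.086),(3,0,(131,440),.086),(3,1,(285,440),.086),
  (1,0,(372,321),.086),(2,0,(250,340),.086),(3,1,(287,355),.086)]:
    d=R.T@(plane('wrist',np.array(u)/1.4,z,P[k])[:2]-o)-[0,(2-n)*.11]; print(n,k,d.round(4),'ang',round(np.arctan2(-d[1],d[0]),3))
q0=arm.read_joint_positions(); print(q0)
for n in(1,2,3):
    st=o+R@[0,(2-n)*.11]
    for a in(.1,.8,1.55):
        al=t-a; e=np.array([np.cos(al),np.sin(al)]); nn=np.array([-e[1],e[0]])
        p=st+.055*e+.0175*nn; print(n,a,p.round(3),arm.ik([*p,.145],down(al+np.pi/2)) )
E
```

```text
[0.531  0.1292 0.1494 0.0784] 0.0017062842933702378
[0.5315 0.1292 0.1506 0.0791] 0.003392025632156681
[0.5304 0.131  0.1504] 0.005709226242948173
1 0 [ 0.0771 -0.0178] ang 0.226
1 1 [ 0.0774 -0.0153] ang 0.195
2 1 [ 0.0779 -0.0159] ang 0.201
3 0 [ 0.0778 -0.0195] ang 0.245
3 1 [ 0.0786 -0.0176] ang 0.22
1 0 [-0.0057 -0.001 ] ang 2.976
2 0 [-0.004   0.0039] ang -2.362
3 1 [-0.0061  0.004 ] ang -2.563
[-0.35349672  0.26721947  0.05771178  1.84982024 -0.01801168  1.02521521
  1.28422509]
1 0.1 [0.568 0.26 ] [-0.30547088  0.76894953 -0.26915598  1.6542479   0.27306513  0.75552255
  2.4897269 ]
1 0.8 [0.568 0.22 ] [-0.35822707  0.73765909 -0.07866286  1.70403506  0.08183021  0.70309259
  2.01302438]
1 1.55 [0.541 0.189] [-0.382246    0.69418247  0.0134058   1.81500119 -0.01450778  0.63250336
  1.38176116]
2 0.1 [0.584 0.151] [-0.13730067  0.74202027 -0.25074714  1.71792698  0.25888255  0.71417791
  2.67059551]
2 0.8 [0.585 0.112] [-0.17371727  0.72123777 -0.08392452  1.74621952  0.08838443  0.67779296
  2.18627544]
2 1.55 [0.557 0.08 ] [-0.21216505  0.6839683   0.04873002  1.84375561 -0.05336319  0.61512157
  1.61121378]
3 0.1 [0.601 0.042] [ 0.42236059  0.93126294 -0.96323558  1.70923995  0.89524865  1.00507093
  2.31546136]
3 0.8 [0.601 0.003] [ 0.00989819  0.72809373 -0.08355788  1.72867405  0.08752824  0.68844168
  2.37180232]
3 1.55 [ 0.574 -0.029] [-0.04123946  0.69773127  0.08522977  1.81144999 -0.09217861  0.63623318
  1.8403566 ]
```

```bash
cat >> h.py <<'E'
O=np.array([.531,.130]); T=.150; RM=np.array([[np.cos(T),-np.sin(T)],[np.sin(T),np.cos(T)]])
def stem(n): return O+RM@[0,(2-n)*.11]
def port(n): return O+RM@[-.055,(2-n)*.11]
ZP=.146
def fp(n,a,side,z=ZP,off=.0175):
    "finger pose beside lever n at angle a; side +1 = on the anticlockwise side (pushes clockwise)"
    al=T-a; e=np.array([np.cos(al),np.sin(al)]); nn=np.array([-e[1],e[0]])*side
    p=stem(n)+.055*e+off*nn; return [*p,z],down(al-np.pi/2),nn
def sweep(n,a,a1,side,fmax=11,v=.06):
    """push until a1 or the force climbs; returns (a,bind,log)"""
    F0=arm.read_ft_force(); log=[]; s=1 if side>0 else -1
    while (a1-a)*s>1e-6:
        st=.045 if a<.5 and side>0 else .03
        if (side>0 and a>1.35): st=.012
        if (side<0 and a<.2): st=.015
        a+=s*st; p,q,nn=fp(n,a,side); arm.line_to(p,v,q); arm.pause(.03)
        f=float((arm.read_ft_force()-F0)[:2]@nn); log.append((round(a,3),round(f,1)))
        base=np.median([g for b,g in log if g>.8][:8] or [0])
        if f>min(base+4,fmax): return a,True,log
    return a,False,log
def above(n,a,side,z=.20):
    p,q,_=fp(n,a,side,z,off=.021); arm.movep(p,q)
def retreat(n,a,side):
    p,q,_=fp(n,a,side,off=.026); arm.line_to(p,.1); p[2]=.20; arm.line_to(p,.25)
def test(n):
    arm.move_gripper(0.0) if arm.read_opening()>.05 else None
    above(n,0.0,1); p,q,_=fp(n,0.0,1); arm.line_to(p,.15); arm.pause(.15)
    a,b,log=sweep(n,0.0,1.60,1); print(n,'end',a,b,log,arm.read_time()); retreat(n,a,1)
    return a,b
E
python3 - <<'E'
from h import *
print(test(1),arm.read_time(),arm.read_ft_force())
E
```

```text
1 end 1.5900000000000007 True [(0.045, 0.5), (0.09, 1.6), (0.135, 0.9), (0.18, 0.4), (0.225, 0.7), (0.27, 2.3), (0.315, 4.1), (0.36, 4.5), (0.405, 3.2), (0.45, 3.1), (0.495, 2.5), (0.54, 3.3), (0.57, 3.5), (0.6, 2.7), (0.63, 3.5), (0.66, 3.1), (0.69, 3.0), (0.72, 3.1), (0.75, 3.7), (0.78, 2.9), (0.81, 3.4), (0.84, 4.0), (0.87, 2.5), (0.9, 2.8), (0.93, 3.7), (0.96, 2.9), (0.99, 3.2), (1.02, 3.7), (1.05, 2.6), (1.08, 3.3), (1.11, 3.1), (1.14, 3.3), (1.17, 2.7), (1.2, 3.9), (1.23, 3.4), (1.26, 4.4), (1.29, 2.9), (1.32, 3.0), (1.35, 3.2), (1.362, 3.4), (1.374, 3.9), (1.386, 4.1), (1.398, 3.4), (1.41, 4.0), (1.422, 3.2), (1.434, 4.1), (1.446, 3.1), (1.458, 3.6), (1.47, 3.7), (1.482, 4.7), (1.494, 3.5), (1.506, 3.5), (1.518, 4.0), (1.53, 4.0), (1.542, 3.8), (1.554, 4.8), (1.566, 5.8), (1.578, 5.7), (1.59, 7.5)] 22.4667
(1.5900000000000007, True) 23.0833 [-0.54351116  0.40498906 -0.07339171]
```

```bash
cat >> h.py <<'E'
FWD=[.2,.29,.37,.44,.5,.55]+list(np.arange(.6,1.21,.05))+[1.5,1.54,1.57,1.59]
def sweep2(n,angs,side,v=.08):
    F0=arm.read_ft_force(); log=[]
    for a in angs:
        p,q,nn=fp(n,a,side); arm.line_to(p,v,q); arm.pause(.02)
        f=float((arm.read_ft_force()-F0)[:2]@nn); log.append((round(float(a),3),round(f,1)))
        c=[g for b,g in log if .36<b<.62]; base=np.median(c) if c and side>0 else 3.
        if f>min(base+4,10): return a,True,log
    return a,False,log
def test2(n,angs=FWD,a0=.08):
    above(n,a0,1,.175); p,q,_=fp(n,a0,1); arm.line_to(p,.2); arm.pause(.1)
    a,b,log=sweep2(n,angs,1); print(n,'end',a,b,log,arm.read_time())
    p,q,_=fp(n,a,1,off=.024); arm.line_to(p,.15); p[2]=.175; arm.line_to(p,.25)
    return a,b
def back(n,a):
    a0=a+.15; above(n,a0,-1,.175); p,q,_=fp(n,a0,-1); arm.line_to(p,.2); arm.pause(.1)
    a,b,log=sweep2(n,list(np.arange(a-.05,.2,-.2))+[.12,.06,.03,.01,-.01,-.025],-1); print(n,'back',a,b,log,arm.read_time())
    p,q,_=fp(n,a,-1,off=.024); arm.line_to(p,.15); p[2]=.175; arm.line_to(p,.25)
E
python3 - <<'E'
from h import *
a,b=test2(2)
if b and a<1.3: back(2,a)
print(arm.read_time())
E
```

```text
2 end 1.59 True [(0.2, -0.6), (0.29, 0.5), (0.37, 1.3), (0.44, 1.1), (0.5, 0.9), (0.55, -0.2), (0.6, 0.8), (0.65, 0.9), (0.7, 0.9), (0.75, 1.7), (0.8, 0.8), (0.85, 1.6), (0.9, 0.5), (0.95, 1.3), (1.0, 0.6), (1.05, 1.3), (1.1, 1.3), (1.15, 1.5), (1.2, 1.1), (1.5, -0.8), (1.54, 1.2), (1.57, 3.6), (1.59, 5.0)] 30.9833
31.5
```

```bash
python3 - <<'E'
from h import *
back(3,.27)
c=port(3)
for k,dy in((2,.03),(3,.09)):
    arm.movep([c[0]-.014,c[1]+dy,.29],down(0)); arm.pause(.12)
    p,q=arm.read_tool_pos(),arm.read_eef_rot(); im=snapshot('wrist')
    np.savez(f'w{k}.npz',p=p,q=q,im=im)
    if k==2: cv2.imwrite(f'pics/w{k}.png',cv2.resize(im,(784,588)))
    else: cv2.imwrite(f'pics/w{k}.png',cv2.resize(im,(784,588)))
print(c,arm.read_time())
E
```

```text
3 back -0.025 False [(0.22, -0.0), (0.12, 2.4), (0.06, 4.2), (0.03, 4.0), (0.01, 5.4), (-0.01, 6.7), (-0.025, 5.6)] 34.8417
[0.49305579 0.01301608] 37.0083
```

View pics/w2.png

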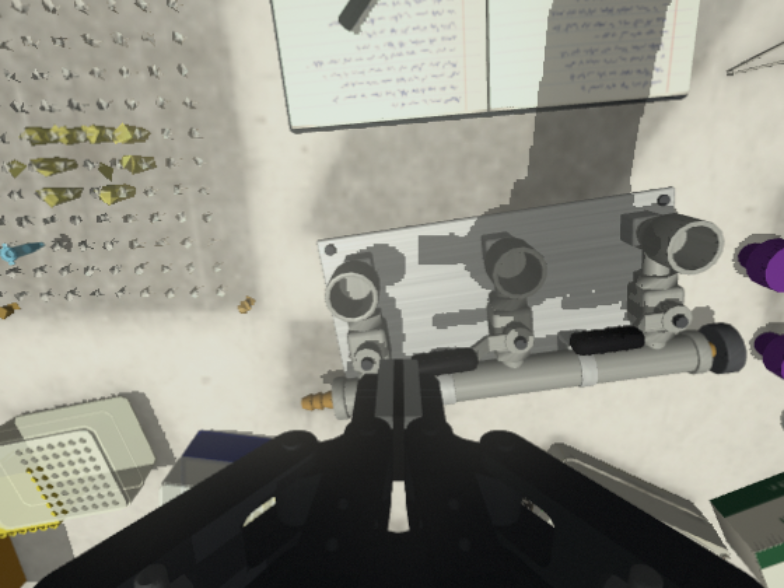

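View pics/w3.png

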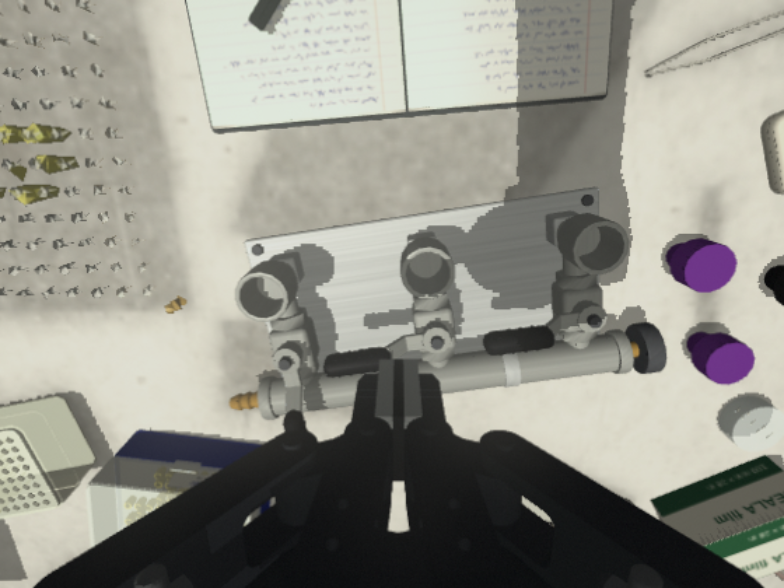

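```bash
python3 - <<'E'
from h import *
W=[np.load(f'w{k}.npz') for k in(2,3)]; P=[(w['p'],w['q']) for w in W]
for n,uv in {'p3':((354,296),(268,294)),'p2':((516,271),(428,271)),'p1':((695,243),(600,244))}.items():
    X,e=tri([ray('wrist',np.array(u)/1.4,p) for u,p in zip(uv,P)]); print(n,X.round(4),np.round(e,4),port(int(n[1])),[plane('wrist',np.array(u)/1.4,.085,p)[:2].round(4) for u,p in zip(uv,P)])
for u in((286,362),(295,420)):
    d=RM.T@(plane('wrist',np.array(u)/1.4,.093,P[1])[:2]-stem(3)); print(d)
E
python3 - <<'E'
from h import *
arm.movep([.49,.40,.27],down(T)); arm.move_gripper(.70,60)
arm.pause(.1); p,q=arm.read_tool_pos(),arm.read_eef_rot(); im=snapshot('wrist')
np.savez('w4.npz',p=p,q=q,im=im); cv2.imwrite('pics/w4.png',cv2.resize(im,(784,588))); print(p,q,arm.read_opening(),arm.read_time())
E
```

```text
p3 [0.4963 0.0124 0.0717] [0.0007 0.0007] [0.49305579 0.01301608] [array([0.4923, 0.0138]), array([0.491 , 0.0166])]
p2 [0.4793 0.1217 0.072 ] [0. 0.] [0.47661759 0.1217809 ] [array([0.4755, 0.1181]), array([0.4755, 0.1208])]
p1 [0.4577 0.2284 0.0852] [0.0003 0.0003] [0.4601794  0.23054572] [array([0.4575, 0.2285]), array([0.458 , 0.2285])]
[-0.0101306   0.00686719]
[0.03524529 0.00260937]
[0.48993369 0.40004839 0.26998349] [-7.50261052e-02  9.97181569e-01 -2.10513991e-05 -3.01257581e-05] 0.7015982654609596 38.9
```

View pics/w4.png

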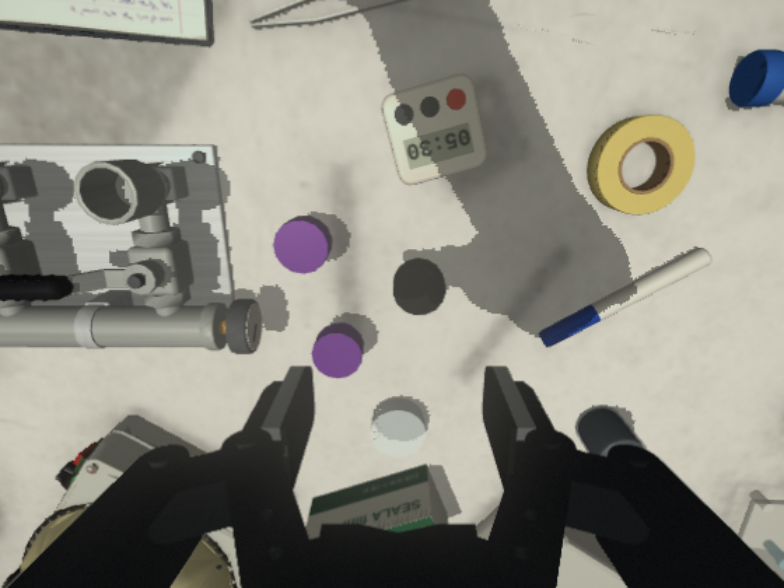

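```bash
python3 - <<'E'
from h import *
w=np.load('w4.npz'); w0=np.load('w0.npz'); w1=np.load('w1.npz')
s=plane('wrist',np.array((419,286))/1.4,.042,(w['p'],w['q']))
X,e=tri([ray('wrist',np.array(u)/1.4,(k['p'],k['q'])) for u,k in(((419,286),w),((566,296),w0),((715,297),w1))]+[ray('side',np.array((394,411))/1.4)])
print(s,X,e)
c=(s[:2]+X[:2])/2
if np.linalg.norm(s[:2]-X[:2])<.006 and .028<X[2]<.052:
    arm.movep([*c,.16],down(T)); arm.line_to([*c,.096],.15); arm.move_gripper(0.,60)
    print(arm.read_opening(),arm.read_finger_force(),arm.read_tool_pos(),arm.read_time())
    arm.line_to([*c,.25],.3); print(arm.read_opening(),arm.read_finger_force(),arm.read_ft_force())
    cv2.imwrite('pics/g.png',np.hstack([snapshot('wrist')[150:420,100:460],snapshot('side')[100:370,150:510]])); print(arm.read_time())
E
```

```text
[0.50187795 0.41668545 0.042     ] [0.50404222 0.41629416 0.03848569] [np.float64(0.0012522077860210323), np.float64(0.0009602094978751191), np.float64(0.0006021079064571614), np.float64(0.0022962722149298597)]
0.41158743544631066 59.816322326660156 [0.50401659 0.41738416 0.09817015] 40.3417
0.40841762829538564 59.737279415130615 [-0.09665629 -0.18859242 -1.62094985]
41.1083
```

View pics/g.png

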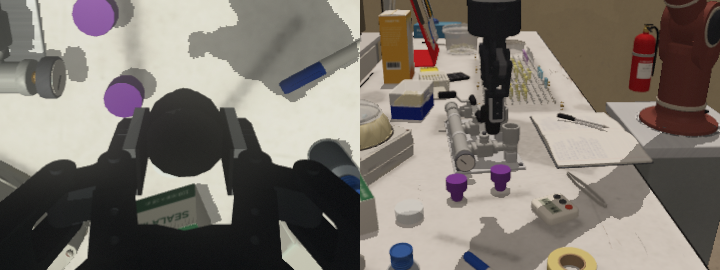

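```bash
python3 - <<'E'
from h import *
c=np.array([.492,.0142]); q=down(T)
arm.movep([*c,.205],q); arm.pause(.1); F0=arm.read_ft_force()
arm.line_to([*c,.172],.1); f=arm.read_ft_force()-F0; print(f.round(1),arm.read_tool_pos().round(4))
z=.172
while z>.1555 and f[2]<14:
    z-=.002; arm.line_to([*c,z],.05); f=arm.read_ft_force()-F0; print(round(z,4),f.round(1),arm.read_tool_pos().round(4))
cv2.imwrite('pics/in.png',cv2.resize(snapshot('side')[150:290,200:380],None,fx=4,fy=4)); print(arm.read_time())
E
```

```text
[-2.  -0.5 -0.5] [0.4918 0.014  0.1717]
0.17 [-1.4 -2.3 -1.4] [0.4922 0.014  0.1703]
0.168 [-1.2 -2.   1.2] [0.4924 0.0138 0.1682]
0.166 [-0.2 -4.4  2.2] [0.4923 0.0136 0.1661]
0.164 [-0.3 -4.7  3.1] [0.4923 0.0135 0.1639]
0.162 [-0.1 -5.2  4.7] [0.4922 0.0133 0.162 ]
0.16 [-2.4 -5.3 14. ] [0.4923 0.0133 0.1614]
0.158 [-6.3 -6.5 26.9] [0.4924 0.0132 0.161 ]
44.9917
```

View pics/in.png

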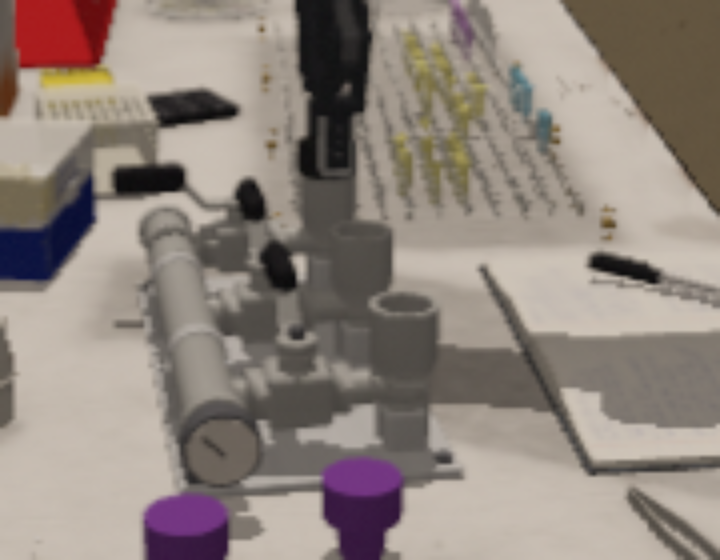

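```bash
python3 - <<'E'
from h import *
p=arm.read_tool_pos(); arm.move_gripper(.66); arm.line_to([p[0],p[1],.27],.3)
c=stem(3); arm.movep([c[0]-.07,c[1]-.0,.30],down(0)); arm.pause(.15)
p,q=arm.read_tool_pos(),arm.read_eef_rot(); im=snapshot('wrist'); np.savez('w5.npz',p=p,q=q)
cv2.imwrite('pics/fin.png',cv2.resize(im[100:400,150:450],(600,600))); print(p,q,arm.read_time())
E
```

```text
[0.47688711 0.02094641 0.29830585] [-3.28835451e-04  9.99998328e-01 -1.78724196e-04 -1.79012112e-03] 46.325
```

View pics/fin.png

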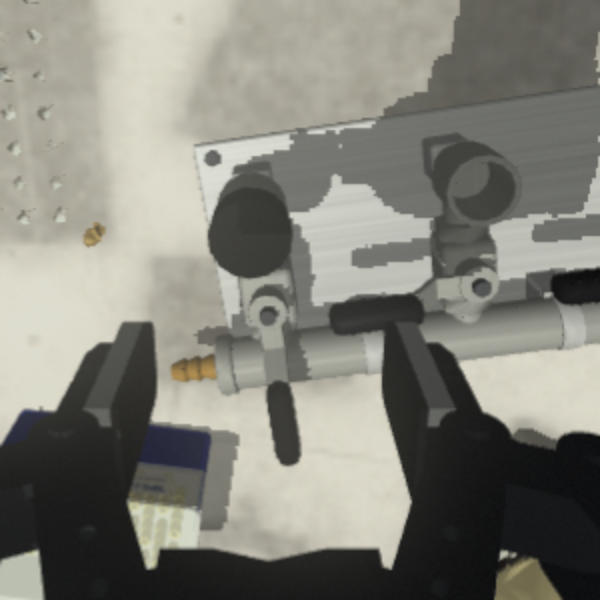

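```bash
python3 - <<'E'
from h import *
w=np.load('w5.npz'); P=(w['p'],w['q'])
g=lambda u,z: RM.T@(plane('wrist',np.array(u)/2+[150,100],z,P)[:2]-O)
for n,a,b in(('L3',(279,388),(289,460)),('L3 whole',(268,315),(289,460)),('L2',(418,308),(335,318)),('L2 whole',(481,287),(335,318))):
    d=g(b,.095)-g(a,.095); print(n,np.arctan2(-d[1],d[0]),np.hypot(*d))
print('head',g((250,237),.105)+[.055,.11], g((247,211),.105))
E
```

```text
L3 0.025295390915114183 0.0439505857710304
L3 whole 0.020488425924117083 0.08499118646078559
L2 1.5856901688525404 0.039807188205459615
L2 whole 1.4852745262741411 0.07025097709386216
head [-0.00085534 -0.00052023] [-0.06802486 -0.10989777]
```

```bash
python3 -c "
from h import *
print(ticket.finish_job(),arm.read_time())"
```

```text
the job is handed in; nothing more can be done
the job is handed in; nothing more can be done
```

The job is handed in at about 46 s: levers 1 and 2 turned right round and are shut on their stops, lever 3 measures about 0.02 rad (open), and the rubber stopper was pressed home in port 3 until it bottomed, its head seen within about 1 mm of centre; I found lever 3 to be the binding one by elimination and did not push it clockwise, and I never identified the beaker for certain or checked afterwards that it and the timer had not moved, though I kept clear of both.

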